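# Load the grill caddy in reverse order

### The job

Four seasoning containers stand in a row on the long cast-iron trivet. Move them all into the four pockets of the teak caddy in reverse order, so that the one that is now furthest left ends furthest right and so on, left and right as seen from the robot, each standing upright on the floor of a pocket of its own. Keep them upright all the time and leave the steel mixing bowl where it is.

Things in the scene. Friction and masses are not known exactly. Their poses are not given: they have to be found in the camera images.
- shaker: Loose, upright; origin at the centre of its underside, z up. Round clear acrylic shaker, 44 mm in diameter and 95 mm tall; the clear wall is straight from 0 to 78 mm, above it a domed steel cap 45 mm in diameter. About 0.12 kg.
- tin: Loose, upright; origin at the centre of its underside, z up. Squat round steel tin, 52 mm in diameter and 70 mm tall, straight sides. About 0.22 kg.
- mill: Loose, upright; origin at the centre of its underside, z up. Turned dark wooden pepper mill, 105 mm tall: foot 48 mm in diameter up to 22 mm, straight waist 40 mm in diameter from 34 to 82 mm, head 46 mm in diameter from 86 mm, with a small steel knob on top. About 0.18 kg.
- jar: Loose, upright; origin at the centre of its underside, z up. Square white ceramic jar with a light wooden lid flush with its sides, 44 x 44 mm and 85 mm tall, straight sides parallel to its own x and y axes, turned up to 0.12 rad against the trivet. About 0.20 kg.
- pad_shaker: Cork pad, 60 x 60 x 4 mm, fixed on the trivet (80 x 300 mm), where the acrylic shaker stands at the start. Origin at the centre of its underside; its top is 16 mm above the ledge. Its y axis runs along the trivet's row to the robot's left (turned up to 0.3 rad); the four pads lie 72 mm apart in one row. Nothing need stand on it later.
- pad_tin: Cork pad, 60 x 60 x 4 mm, fixed on the trivet (80 x 300 mm), where the steel tin stands at the start. Origin at the centre of its underside; its top is 16 mm above the ledge. Its y axis runs along the trivet's row to the robot's left (turned up to 0.3 rad); the four pads lie 72 mm apart in one row. Nothing need stand on it later.
- pad_mill: Cork pad, 60 x 60 x 4 mm, fixed on the trivet (80 x 300 mm), where the pepper mill stands at the start. Origin at the centre of its underside; its top is 16 mm above the ledge. Its y axis runs along the trivet's row to the robot's left (turned up to 0.3 rad); the four pads lie 72 mm apart in one row. Nothing need stand on it later.
- pad_jar: Cork pad, 60 x 60 x 4 mm, fixed on the trivet (80 x 300 mm), where the ceramic jar stands at the start. Origin at the centre of its underside; its top is 16 mm above the ledge. Its y axis runs along the trivet's row to the robot's left (turned up to 0.3 rad); the four pads lie 72 mm apart in one row. Nothing need stand on it later.
- caddy: Fixed teak caddy, 80 x 296 mm, 26 mm high, left or right of the trivet: a row of four open pockets 64 x 64 mm, walls 8 mm thick. Origin at the centre of its underside; y runs along the row to the robot's left, x away from the robot (turned up to 0.3 rad). Pocket centres at x = 0, y = +108, +36, -36, -108 mm; pocket floors 8 mm, wall tops 26 mm above the ledge.
- bowl: Bystander: empty stainless mixing bowl, 150 mm across the rim and 70 mm high, loose, beyond the two racks. Origin at the centre of its underside.
There are look-alikes about, which are no part of the job. Leave any green or turquoise look-alike of the shaker alone.

How it is judged:
By the outcome, as a careful person would: the job done as asked, in the order asked, and still so for the second after the job is handed in, with the robot touching nothing.
It also fails if it takes over 106 s, if anything falls off the work surface, if the arm or the gripper's body presses on something with over 40 N, if the wrist force passes 120 N, or if a joint passes its speed limit or range.

### The arm

A 7-joint arm with a two-finger parallel gripper is mounted at the origin on the work surface. World frame = base frame: x ahead of the robot, y to its left, z up, the work surface at z = 0. Lengths are in m, angles in rad, forces in N, time in s.
With the tool pointing down it reaches from about 0.35 to 0.9 m from the base axis. Payload 7.2 kg.
Tool frame: the origin (TCP) lies between the finger pads; the fingertips stand 25 mm ahead of it and the grasp point (between the pads) lies 6 mm ahead of it (env.nose_length is the distance from the TCP to the fingertips, in m); z points along the fingers, y is the line along which they close (so a half turn about z gives the same grasp; the last joint's range is limited). The gripper opens to 88 mm and grips with 3 to 60 N. Pads are 20 mm wide; open, the fingers measure 115 mm over their backs; the gripper's body (75 mm by 178 mm) begins 61 mm behind the grasp point.
Start: joints at [-1.237, 0.411, -0.013, 1.596, 0.006, 1.134, -0.082], TCP at [0.244, 0.575, 0.248] pointing down, gripper open.
Joint ranges: [-2.95, 2.95], [-0.29, 1.99], [-1.47, 1.44], [0.14, 2.54], [-1.03, 4.17], [0.13, 1.85], [-2.86, 2.86]. Speed limits (rad/s): [2.39, 2.39, 3.01, 3.01, 3.14, 3.14, 3.14].

### API

Orientations are given as a unit quaternion [w, x, y, z].
In Python, from station import readout, capture, camera_params, workorder, env gives the robot as it stands.
- The arm moves only by the shell command python3 -m handwheel 'ROWS' [OPENING] [FORCE]. ROWS is a JSON object of lists of equal length, an entry for each row: "xyz": the shift along the world's x, y, z in units of 0.04 m (1.0 is 0.04 m), a list of three; "roll": the turn about the world's z in units of 0.1 rad (1.0 is 0.1 rad). A call has 1 to 20 rows; each row shifts and turns the commanded pose from where the row before left it; what a row does not reach is not made up. A row lasts 1/12 s, in which the tool goes at most 41.7 mm and 7.16 degrees, less where a joint would pass 70% of its speed; a pose out of reach is approached as far as the arm can. A call with a number of a shift or a turn outside -1 to 1 is refused whole. A call with a gripper value outside its range is refused whole. OPENING is the opening, from -1 (shut) to 1 (fully open), set as the call begins (- or left out, the last holds). The fingers move at their own pace and stop on an object; FORCE is the grip in N (left out, the last holds). Time passes only in rows, so rows that do not move let the fingers close. It gives the time, the measured TCP pose, the force, the opening and the grip force at its end, in the units of the state.
- readout.get_obs(): the state, without advancing time (a new reading comes with each control period).
- capture(name): name is "scene" or "top"; returns (picture, depth): 400x640x3 uint8, blue, green, red; 400x640 float32, m along the optical axis (not along the pixel's ray), 0 where there is no reading.
- camera_params(name): a dict with "fx", "fy", "cx", "cy" (pixels), "eye" and "rotation" of the camera in the world. Camera axes: x right, y down, z forward; pixel columns grow to the right and rows downward; lengths in m; the calibration is good to about 2 mm. A picture is of the moment at which its call begins. camera_params takes no time and is no camera call.
- workorder.close_job(): hands the job in; it is judged then, once.
The state is a dict: "time_s": time; "joint_pos": joint angles; "dq": joint speeds; "joint_efforts": joint torques, N m; "tcp_pos": TCP position; "eef_rot": TCP orientation; "contact_force": force on the tool from outside, world axes, zero at the start; "ft_torque": the same for the moment, N m; "width": opening from 0.0 (shut) to 1.0 (fully open); "gripper_force": force on a finger pad.
Only numpy, scipy, OpenCV 4.12 (cv2) and the standard library are available. Lean on these libraries where they do the work, as an engineer would, in place of code of your own. Each camera call takes 0.05 s, during which the arm holds its last target. There are 200 camera calls.

## Working session

There is one attempt and no reset: what is moved stays moved. The work goes in short steps, Python scripts to look and compute and a shell command to move; the robot and the scene stay as the last step left them, time stands still between calls to the robot, and variables do not carry over. Pictures are saved under pics/ and viewed, at most 14 in all, crops included, and the job is handed in when it is done.

```bash
mkdir -p pics; ls
python3 - <<'E'
from station import readout,capture,camera_params,env
import cv2,numpy as np
for n in("top","scene"):
    p,d=capture(n);cv2.imwrite(f"pics/{n}0.png",p);np.save(f"{n}0.npy",d);print(n,camera_params(n))
print(readout.get_obs(),env.nose_length)
E
```

```text
pics
top {'fx': 369.7228324821544, 'fy': 369.7228324821544, 'cx': 318.04963775207324, 'cy': 198.05329277939143, 'eye': array([ 0.4338    , -0.00631328,  0.77531765]), 'rotation': array([ 0.07276196, -0.6965417 ,  0.70980804, -0.07555062])}
scene {'fx': 361.6499040461736, 'fy': 361.6499040461736, 'cx': 322.7062456851808, 'cy': 199.3757298792118, 'eye': array([1.15422579, 0.05020027, 0.65701466]), 'rotation': array([-0.24106728,  0.62352573,  0.69586369, -0.2624423 ])}
{'time_s': 0.1, 'joint_pos': array([-1.23721966,  0.41180523, -0.01270273,  1.59690293,  0.00559602,
        1.13429939, -0.08220211]), 'dq': array([ 5.96321728e-05, -1.34640668e-03, -1.37033847e-04, -1.26079295e-03,
       -8.40099857e-04, -1.76900348e-04,  1.03370038e-05]), 'joint_efforts': array([ 3.43854023e-03, -5.89100254e+01,  6.44171052e-01, -2.91709828e+01,
       -5.38293610e-02,  1.45224007e-02,  5.69238318e-05]), 'tcp_pos': array([0.24429079, 0.57485428, 0.24692585]), 'eef_rot': array([-8.97352295e-05,  1.99534143e-01,  9.79890632e-01, -6.83806171e-04]), 'contact_force': array([ 0.68151875,  0.13554482, -0.29400132]), 'ft_torque': array([0.01239986, 0.03460743, 0.02903113]), 'gripper_force': 0.0, 'width': 1.0009076817157772} 0.025
```

View pics/top0.png

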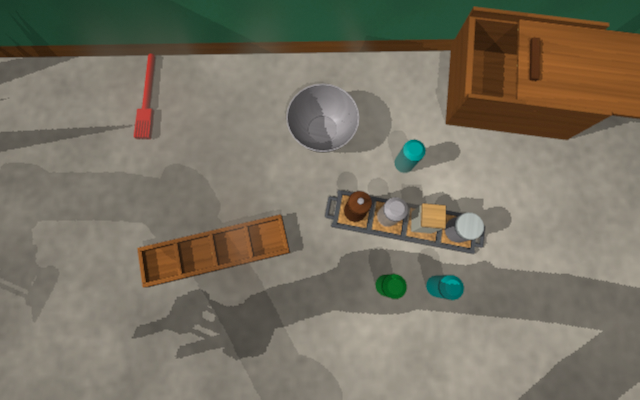

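View pics/scene0.png

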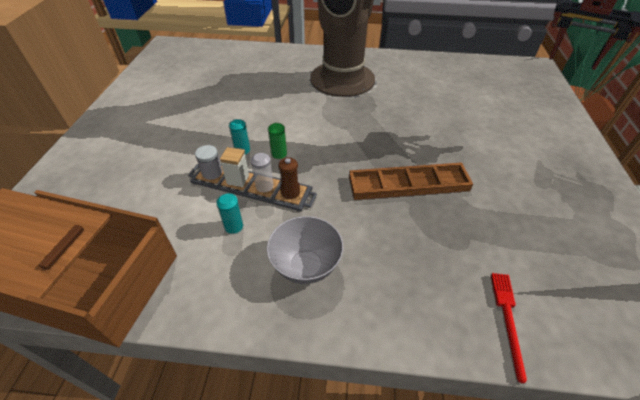

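The top view (up is +x, left is +y) shows the mill (357,205), shaker (396,210), jar (433,216) and tin (469,228) in a row from left to right. The caddy is to the left, centred near (214,250). Look-alikes stand at (410,155), (391,286) and (447,287), and the bowl at (323,117). Next I'll measure positions from depth.

```bash
cat > h.py <<'E'
import numpy as np,cv2
from station import camera_params
from scipy.spatial.transform import Rotation as R
def cloud(n,d):
    c=camera_params(n);v,u=np.indices(d.shape)
    P=np.stack([(u-c["cx"])*d/c["fx"],(v-c["cy"])*d/c["fy"],d],-1)
    w=R.from_quat(np.roll(c["rotation"],-1)).apply(P.reshape(-1,3)).reshape(P.shape)+c["eye"]
    w[d==0]=np.nan
    return w
def rect(xy):
    (c,s,a)=cv2.minAreaRect((np.asarray(xy)*1000).astype(np.float32));return np.round(c,1),np.round(s,1),round(a,1)
E
python3 - <<'E'
from h import *
T=cloud("top",np.load("top0.npy"))
S=cloud("scene",np.load("scene0.npy"))
for W,nm in((T,"top"),(S,"scene")):
    x,y,z=W[...,0],W[...,1],W[...,2]
    def sel(x0,x1,y0,y1,z0,z1): return W[(x>x0)&(x<x1)&(y>y0)&(y<y1)&(z>z0)&(z<z1)]
    print(nm,"table z",np.nanmedian(z[(x>.15)&(x<.3)&(y>-.1)&(y<.2)]))
    c=sel(.2,.45,.02,.42,.018,.034);print("caddy",len(c),rect(c[:,:2]),np.median(c[:,2]))
    t=sel(.3,.52,-.4,.0,.007,.024);print("trivet",len(t),rect(t[:,:2]))
T0=T
def blob(u,v,r=22):
    w=T0[v-r:v+r,u-r:u+r].reshape(-1,3);w=w[np.isfinite(w[:,2])]
    return w
for n,u,v in(("mill",357,205),("shaker",396,210),("jar",433,216),("tin",469,228),("tq1",412,150),("green",391,286),("tq2",447,287),("bowl",323,117)):
    w=blob(u,v,22 if n!="bowl" else 40);m=w[:,2]>.045
    zz=w[m,2]; top=np.percentile(zz,98);k=w[(w[:,2]>top-.012)]
    print(n,"top",top.round(4),len(k),rect(k[:,:2]),k[:,:2].mean(0).round(4))
for n,z in(("mill",(.36,.46,-.11,-.055)),):pass
s=S.reshape(-1,3);s=s[(s[:,0]>.3)&(s[:,0]<.5)&(s[:,1]<-.02)&(s[:,1]>-.4)&(s[:,2]>.05)]
H,_,_=np.histogram2d(s[:,0],s[:,1],bins=[np.arange(.3,.5,.01),np.arange(-.4,-.01,.01)]);print(H.astype(int))
im=cv2.imread("pics/top0.png")[170:310,320:500];cv2.imwrite("pics/c1.png",cv2.resize(im,None,fx=4,fy=4))
E
```

```text
top table z 4.187301601121796e-06
caddy 359 (array([435.3, 273.8]), array([140.1,  29.3]), 90.0) 0.025963823548539433
trivet 1062 (array([ 455. , -234.9]), array([239.2, 129.5]), 89.8)
scene table z -0.0013860652047501532
caddy 167 (array([445.9, 281.4]), array([ 25.5, 120.1]), 9.3) 0.02436872517595623
trivet 183 (array([ 462.2, -238.1]), array([230.1, 115.3]), 90.0)
mill top 0.1205 398 (array([566.3, -87.4]), array([40.3, 41.4]), 43.7) [ 0.5659 -0.087 ]
shaker top 0.1124 455 (array([ 553. , -153.6]), array([43.7, 43.4]), 54.2) [ 0.5524 -0.1529]
jar top 0.1028 587 (array([ 540.2, -223.3]), array([44.1, 44.3]), 84.9) [ 0.5396 -0.2225]
tin top 0.0877 609 (array([ 522.1, -295.2]), array([49.8, 49.7]), 82.0) [ 0.5217 -0.2941]
tq1 top 0.0963 394 (array([ 671.8, -200.1]), array([43., 43.]), 85.6) [ 0.6707 -0.1991]
green top 0.0967 486 (array([ 414.7, -145.5]), array([43.5, 43.5]), 24.6) [ 0.4146 -0.1445]
tq2 top 0.096 497 (array([ 410.9, -249. ]), array([43.4, 44.1]), 34.7) [ 0.4108 -0.2471]
bowl top 0.0717 674 (array([753.6, -23.5]), array([148.2, 148.2]), 79.9) [ 0.773  -0.0247]
[[ 0  0 
[... 1553 characters left out ...]
 0  0  0  0  0  0  0  0  0  4 46 54 23  0  0  0  0  0  0  3
  47 59 61  8  0  0  0  0  0  0  0  0  0  0]
 [ 0  0  0  0  0  0  0  0  0  0  0  0  0  0  0  0  0  0  0  0  0  0  0  0
   0  4  2  0  0  0  0  0  0  0  0  0  0  0]
 [ 0  0  0  0  0  0  0  0  0  0  0  0  0  0  0  0  0  0  0  0  0  0  0  0
   0  0  0  0  0  0  0  0  0  0  0  0  0  0]
 [ 0  0  0  0  0  0  0  0  0  0  0  0  0  0  0  0  0  0  0  0  0  0  0  0
   0  0  0  0  0  0  0  0  0  0  0  0  0  0]
 [ 0  0  0  0  0  0  0  0  0  0  0  0  0  0  0  0  0  0  0  0  0  0  0  0
   0  0  0  0  0  0  0  0  0  0  0  0  0  0]
 [ 0  0  0  0  0  0  0  0  0  0  0  0  0  0  0  0  0  0  0  0  0  0  0  0
   0  0  0  0  0  0  0  0  0  0  0  0  0  0]]
```

View pics/c1.png

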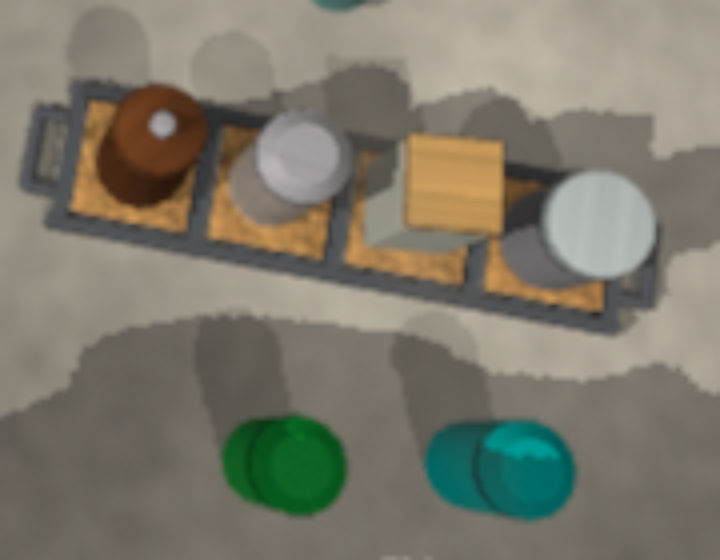

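Crop: mill, shaker (clear, steel cap), jar and tin stand clear on the cork pads, and the green and turquoise look-alikes sit in front of the row. My caddy window was too near the robot, so I'll redo that fit.

Run:
```python
from h import *
for n in("top","scene"):
    W=cloud(n,np.load(n+"0.npy"));x,y,z=W[...,0],W[...,1],W[...,2]
    for nm,b in(("caddy",(.36,.6,.02,.46,.017,.034)),("trivet",(.44,.66,-.36,-.02,.006,.013)),("pads",(.44,.66,-.36,-.02,.0145,.018))):
        m=((x>b[0])&(x<b[1])&(y>b[2])&(y<b[3])&(z>b[4])&(z<b[5])).astype(np.uint8)
        k,l,st,_=cv2.connectedComponentsWithStats(m,connectivity=8);i=1+st[1:,4].argmax()
        c=W[l==i] if nm=="caddy" else W[m>0]
        print(n,nm,len(c),rect(c[:,:2]))
        if nm=="caddy":
            (cc,s,a)=rect(c[:,:2]); a=np.radians(a); a=a if a<np.pi/4 else a-np.pi/2; print("yaw",a)
            for yy in(108,36,-36,-108): print(yy,(cc+yy*np.array([-np.sin(a),np.cos(a)])).round(1))
W=cloud("top",np.load("top0.npy"))
w=W[195:240,415:455].reshape(-1,3);w=w[(w[:,2]>.095)]
print("jar",rect(w[:,:2]))
P=np.array([[.5663,-.0874],[.553,-.1536],[.5402,-.2233],[.5221,-.2952]]);print("row yaw",-np.polyfit(P[:,1],P[:,0],1)[0])
```

```text
top caddy 2107 (array([490.5, 202.6]), array([ 80.4, 296.8]), 12.3)
yaw 0.21467549799530256
108 [467.5 308.1]
36 [482.8 237.8]
-36 [498.2 167.4]
-108 [513.5  97.1]
top trivet 1359 (array([ 579., -199.]), array([333.4, 152.2]), 78.1)
top pads 886 (array([ 578.5, -209.7]), array([305.7, 144.3]), 76.6)
scene caddy 1388 (array([492.8, 202.6]), array([ 84.9, 296.1]), 12.3)
yaw 0.21467549799530256
108 [469.8 308.1]
36 [485.1 237.8]
-36 [500.5 167.4]
-108 [515.8  97.1]
scene trivet 907 (array([ 546.8, -190.6]), array([333.8,  83.4]), 78.1)
scene pads 397 (array([ 506.7, -181.9]), array([274.8, 143.4]), 78.0)
jar (array([ 540.2, -223.3]), array([43.9, 44.4]), 85.8)
row yaw -0.20997946631138176
```

```bash
python3 -m handwheel '{"xyz":[[0.4,-0.83,0],[0.4,-0.83,0],[0.4,-0.83,0],[0.4,-0.83,0],[0.4,-0.83,0],[0.4,-0.83,0],[0.4,-0.83,0],[0.4,-0.83,0],[0.4,-0.83,0],[0.4,-0.83,0],[0.4,-0.83,0],[0.4,-0.83,0],[0.4,-0.83,0],[0.4,-0.83,0],[0.4,-0.83,0],[0.4,-0.83,0],[0.4,-0.83,0],[0.4,-0.83,0],[0.4,-0.83,0],[0.4,-0.83,0]],"roll":[-0.69,-0.69,-0.69,-0.69,-0.69,-0.69,-0.69,-0.69,-0.69,-0.69,-0.69,-0.69,-0.69,-0.69,-0.69,-0.69,-0.69,-0.69,-0.69,-0.69]}' 1 20
cat >> h.py <<'E'
def to(x,y,z,a):
    """units left to TCP x,y,z with tool y axis at angle a (mod pi)"""
    from station import readout
    o=readout.get_obs();v=R.from_quat(np.roll(o["eef_rot"],-1)).apply([0,1,0]);cur=np.arctan2(v[1],v[0])
    da=(a-cur+np.pi/2)%np.pi-np.pi/2
    print("units",((np.array([x,y,z])-o["tcp_pos"])/.04).round(3),"roll",round(da/.1,2),"| tcp",o["tcp_pos"].round(4),"t",round(o["time_s"],2),"w",round(o["width"],3),"gf",round(o["gripper_force"],1),"F",o["contact_force"].round(1),"tilt",R.from_quat(np.roll(o["eef_rot"],-1)).apply([0,0,1])[:2].round(4))
E
python3 -c "from h import *;to(.5663,-.0874,.08,-.21)"
```

```text
time_s: 1.77
tcp_pos: [0.5648, -0.0904, 0.2475]
eef_rot: [-0.0, 0.779, 0.628, -0.0]
contact_force: [0.4, 0.7, 1.1]
width: 1.001
gripper_force: 0.0
units [ 0.038  0.074 -4.187] roll 0.04 | tcp [ 0.5648 -0.0904  0.2475] t 1.77 w 1.001 gf 0.0 F [0.4 0.7 1.1] tilt [-0.0002  0.0001]
```

```bash
python3 -m handwheel '{"xyz":[[0.04,0.05,-0.5],[0,0,-0.7],[0,0,-0.7],[0,0,-0.7],[0,0,-0.7],[0,0,-0.5],[0,0,-0.4],[0,0,0],[0,0,0]],"roll":[0,0,0,0,0,0,0,0,0]}' 1 20 | head -1
python3 -c "from h import *;to(.5663,-.0874,.08,-.21)"
```

```text
time_s: 2.52
units [ 0.023 -0.014  0.024] roll 0.01 | tcp [ 0.5654 -0.0868  0.079 ] t 2.52 w 1.003 gf 0.0 F [ 0.5 -0.2 -0.8] tilt [-0.0022 -0.0002]
```

Close, then lift a little.

```bash
python3 -m handwheel '{"xyz":[[0,0,0],[0,0,0],[0,0,0],[0,0,0],[0,0,0],[0,0,0],[0,0,0],[0,0,0],[0,0,0],[0,0,0]],"roll":[0,0,0,0,0,0,0,0,0,0]}' -1 20 
python3 -c "from h import *;to(.5663,-.0874,.08,-.21)"
python3 -m handwheel '{"xyz":[[0,0,0.2],[0,0,0.4],[0,0,0.6],[0,0,0.6],[0,0,0.6],[0,0,0.6],[0,0,0.4]],"roll":[0,0,0,0,0,0,0]}'
python3 -c "
from h import *;to(.5135,.0971,.215,.215)
from station import capture
p,d=capture('scene');cv2.imwrite('pics/s1.png',cv2.resize(p[60:260,150:500],None,fx=2,fy=2))"
```

```text
time_s: 3.35
tcp_pos: [0.5664, -0.0868, 0.0799]
eef_rot: [0.0, 0.778, 0.629, 0.0]
contact_force: [0.2, -0.0, 2.2]
width: 0.497
gripper_force: 20.0
units [-0.002 -0.015  0.003] roll 0.01 | tcp [ 0.5664 -0.0868  0.0799] t 3.35 w 0.497 gf 20.0 F [ 0.2 -0.   2.2] tilt [ 0.0007 -0.0001]
time_s: 3.93
tcp_pos: [0.5661, -0.0871, 0.2181]
eef_rot: [0.0, 0.778, 0.629, 0.0]
contact_force: [-0.1, 0.2, -1.8]
width: 0.497
gripper_force: 20.0
units [-1.314  4.604 -0.077] roll 4.26 | tcp [ 0.5661 -0.0871  0.2181] t 3.93 w 0.497 gf 20.0 F [-0.1  0.2 -1.8] tilt [0.0012 0.    ]
```

View pics/s1.png

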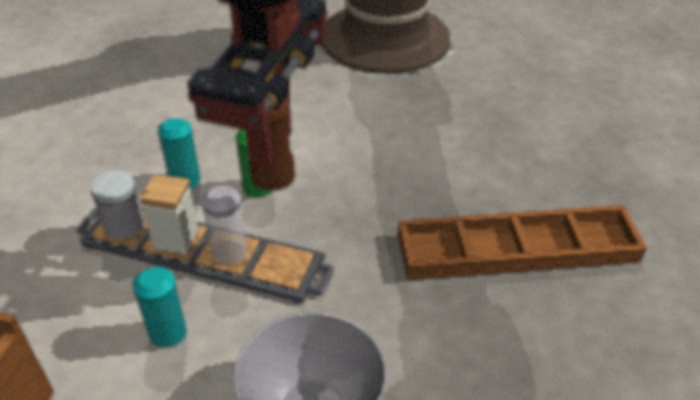

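The mill is held upright above its pad, and all four caddy pockets are visible and empty at right (crop x 400–640).

```bash
python3 -m handwheel '{"xyz":[[-0.05,0.2,0],[-0.1,0.4,0],[-0.13,0.45,0],[-0.13,0.45,0],[-0.13,0.45,0],[-0.13,0.45,0],[-0.13,0.45,0],[-0.13,0.45,0],[-0.13,0.45,0],[-0.13,0.4,0],[-0.1,0.3,0],[-0.05,0.15,0],[0,0,0],[0,0,0]],"roll":[0.2,0.4,0.4,0.4,0.4,0.4,0.4,0.4,0.4,0.4,0.3,0.15,0,0]}' |head -1
python3 -c "from h import *;to(.5135,.0971,.0725,.215)"
```

```text
time_s: 5.15
units [ 2.900e-02  3.000e-03 -3.574e+00] roll 0.01 | tcp [0.5123 0.097  0.2155] t 5.15 w 0.494 gf 20.0 F [ 0.1 -1.3 -1.3] tilt [-0.0002 -0.0004]
```

```bash
python3 -m handwheel '{"xyz":[[0.03,0,-0.3],[0,0,-0.5],[0,0,-0.6],[0,0,-0.6],[0,0,-0.5],[0,0,-0.4],[0,0,-0.25],[0,0,-0.2],[0,0,-0.1],[0,0,-0.05],[0,0,0],[0,0,0]],"roll":[0,0,0,0,0,0,0,0,0,0,0,0]}' |head -1
python3 -c "from h import *;to(.5135,.0971,.0725,.215)"
```

```text
time_s: 6.15
units [-0.016 -0.004 -0.095] roll 0.01 | tcp [0.5141 0.0972 0.0763] t 6.15 w 0.497 gf 20.0 F [ 0.7 -0.5 -1.7] tilt [0.0011 0.0004]
```

```bash
python3 -m handwheel '{"xyz":[[-0.01,0,-0.05],[0,0,-0.03],[0,0,0],[0,0,0]],"roll":[0,0,0,0]}' |sed -n 1,4p
python3 -m handwheel '{"xyz":[[0,0,0],[0,0,0],[0,0,0],[0,0,0],[0,0,0],[0,0,0],[0,0,0]],"roll":[0,0,0,0,0,0,0]}' 1 20
python3 -m handwheel '{"xyz":[[0,0,0.3],[0,0,0.6],[0,0,0.8],[0,0,0.8],[0,0,0.6],[0,0,0.3]],"roll":[0,0,0,0,0,0]}' |sed -n 1,4p
python3 -c "from h import *;to(.553,-.1536,.18,-.21)"
```

```text
time_s: 6.48
tcp_pos: [0.5133, 0.0973, 0.0726]
eef_rot: [0.0, 0.628, 0.779, 0.0]
contact_force: [-1.4, -0.4, -1.6]
time_s: 7.07
tcp_pos: [0.5133, 0.0972, 0.0725]
eef_rot: [0.0, 0.628, 0.779, 0.0]
contact_force: [0.7, 0.0, -0.2]
width: 0.978
gripper_force: 0.0
time_s: 7.57
tcp_pos: [0.5145, 0.0973, 0.2117]
eef_rot: [0.001, 0.628, 0.778, 0.002]
contact_force: [0.2, 0.8, 1.0]
units [ 0.964 -6.272 -0.793] roll -4.24 | tcp [0.5145 0.0973 0.2117] t 7.57 w 0.999 gf 0.0 F [0.2 0.8 1. ] tilt [0.0039 0.0015]
```

Now over to the shaker.

```bash
python3 -m handwheel '{"xyz":[[0.05,-0.2,0],[0.08,-0.5,0],[0.08,-0.6,0],[0.08,-0.6,0],[0.08,-0.6,0],[0.08,-0.6,0],[0.08,-0.6,0],[0.08,-0.6,0],[0.08,-0.6,0],[0.08,-0.6,0],[0.08,-0.4,0],[0.08,-0.27,0],[0.03,-0.1,0],[0,0,0],[0,0,0]],"roll":[-0.2,-0.4,-0.4,-0.4,-0.4,-0.4,-0.4,-0.4,-0.4,-0.4,-0.3,-0.14,0,0,0]}' |head -1
python3 -c "
from h import *;to(.553,-.1536,.072,-.21)
from station import capture
p,d=capture('top');cv2.imwrite('pics/t1.png',p)"
```

```text
time_s: 8.82
units [ 0.039 -0.021 -3.395] roll -0.01 | tcp [ 0.5514 -0.1528  0.2078] t 8.82 w 1.0 gf 0.0 F [-0.2  0.3  0.6] tilt [-0.001   0.0005]
```

View pics/t1.png

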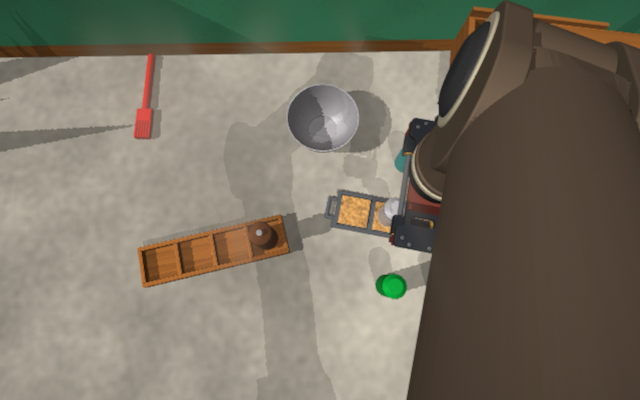

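The mill stands in the rightmost pocket (262,236), and the shaker is under the gripper at (392,210). Descend, grip and lift.

```bash
python3 -m handwheel '{"xyz":[[0.04,-0.02,-0.3],[0,0,-0.5],[0,0,-0.6],[0,0,-0.6],[0,0,-0.5],[0,0,-0.4],[0,0,-0.3],[0,0,-0.2],[0,0,0],[0,0,0]],"roll":[0,0,0,0,0,0,0,0,0,0]}' |head -1
python3 -c "from h import *;to(.553,-.1536,.072,-.21)"
python3 -m handwheel '{"xyz":[[0,0,0],[0,0,0],[0,0,0],[0,0,0],[0,0,0],[0,0,0],[0,0,0],[0,0,0],[0,0,0]],"roll":[0,0,0,0,0,0,0,0,0]}' -1 15
python3 -m handwheel '{"xyz":[[0,0,0.2],[0,0,0.4],[0,0,0.6],[0,0,0.6],[0,0,0.6],[0,0,0.5],[0,0,0.4],[0,0,0.2]],"roll":[0,0,0,0,0,0,0,0]}' | head -1
python3 -c "from h import *;to(.4982,.1674,.215,.215)"
```

```text
time_s: 9.7
units [-0.008  0.016 -0.011] roll -0.0 | tcp [ 0.5533 -0.1543  0.0725] t 9.7 w 0.998 gf 0.0 F [-0.2  0.3 -0.1] tilt [-0.0001 -0.    ]
time_s: 10.45
tcp_pos: [0.5533, -0.1544, 0.0725]
eef_rot: [0.0, 0.777, 0.629, 0.0]
contact_force: [-0.6, 0.1, 0.6]
width: 0.502
gripper_force: 15.0
time_s: 11.12
units [-1.389  8.055 -0.   ] roll 4.25 | tcp [ 0.5538 -0.1548  0.215 ] t 11.12 w 0.508 gf 15.0 F [-0.  -0.1 -1.3] tilt [ 0.0027 -0.0002]
```

```bash
python3 -m handwheel '{"xyz":[[-0.05,0.2,0],[-0.09,0.4,0],[-0.1,0.6,0],[-0.1,0.6,0],[-0.1,0.6,0],[-0.1,0.6,0],[-0.1,0.6,0],[-0.1,0.6,0],[-0.1,0.6,0],[-0.1,0.6,0],[-0.1,0.6,0],[-0.1,0.6,0],[-0.1,0.6,0],[-0.05,0.4,0],[-0.05,0.3,0],[-0.05,0.15,0],[0,0,0],[0,0,0]],"roll":[0.2,0.3,0.3,0.3,0.3,0.3,0.3,0.3,0.3,0.3,0.3,0.3,0.3,0.2,0.15,0.1,0,0]}' |head -1
python3 -c "from h import *;to(.4982,.1674,.0645,.215)"
```

```text
time_s: 12.62
units [ 0.014  0.017 -3.694] roll 0.01 | tcp [0.4977 0.1667 0.2123] t 12.62 w 0.504 gf 15.0 F [ 1.   0.1 -2. ] tilt [-0.0002 -0.0007]
```

```bash
python3 -m handwheel '{"xyz":[[0.01,0.02,-0.3],[0,0,-0.5],[0,0,-0.6],[0,0,-0.6],[0,0,-0.6],[0,0,-0.4],[0,0,-0.3],[0,0,-0.2],[0,0,-0.1],[0,0,-0.05],[0,0,0],[0,0,0]],"roll":[0,0,0,0,0,0,0,0,0,0,0,0]}' |head -1
python3 -c "from h import *;to(.4982,.1674,.0645,.215)"
```

```text
time_s: 13.62
units [-0.008 -0.023 -0.065] roll 0.0 | tcp [0.4985 0.1683 0.0671] t 13.62 w 0.505 gf 15.0 F [ 0.5 -0.3 -1.8] tilt [0.001  0.0004]
```

```bash
python3 -m handwheel '{"xyz":[[0,-0.02,-0.04],[0,0,-0.02],[0,0,0],[0,0,0]],"roll":[0,0,0,0]}' |sed -n 1,4p
python3 -m handwheel '{"xyz":[[0,0,0],[0,0,0],[0,0,0],[0,0,0],[0,0,0],[0,0,0],[0,0,0]],"roll":[0,0,0,0,0,0,0]}' 1 20 | sed -n '1p;5p'
python3 -m handwheel '{"xyz":[[0,0,0.3],[0,0,0.6],[0,0,0.8],[0,0,0.8],[0,0,0.7],[0,0,0.3]],"roll":[0,0,0,0,0,0]}' |sed -n 1,4p
python3 -c "from h import *;to(.5402,-.2233,.21,-.08)"
```

```text
time_s: 13.95
tcp_pos: [0.4984, 0.1677, 0.0645]
eef_rot: [0.0, 0.627, 0.779, 0.0]
contact_force: [0.6, 0.3, 0.7]
time_s: 14.53
width: 0.981
time_s: 15.03
tcp_pos: [0.4994, 0.1679, 0.2078]
eef_rot: [0.001, 0.627, 0.779, 0.002]
contact_force: [0.6, 0.2, -0.4]
units [ 1.019 -9.779  0.055] roll -2.94 | tcp [0.4994 0.1679 0.2078] t 15.03 w 1.002 gf 0.0 F [ 0.6  0.2 -0.4] tilt [0.0042 0.0023]
```

```bash
python3 -m handwheel '{"xyz":[[0.05,-0.3,0],[0.06,-0.5,0],[0.06,-0.7,0],[0.06,-0.7,0],[0.06,-0.7,0],[0.06,-0.7,0],[0.06,-0.7,0],[0.06,-0.7,0],[0.06,-0.7,0],[0.06,-0.7,0],[0.06,-0.7,0],[0.06,-0.7,0],[0.06,-0.7,0],[0.06,-0.5,0],[0.06,-0.3,0],[0.06,-0.18,0],[0.05,0,0],[0.04,0,0],[0,0,0]],"roll":[-0.2,-0.2,-0.2,-0.2,-0.2,-0.2,-0.2,-0.2,-0.2,-0.2,-0.2,-0.2,-0.2,-0.2,-0.1,-0.04,0,0,0]}' |head -1
python3 -c "
from h import *;to(.5402,-.2233,.072,-.08)
from station import capture
p,d=capture('scene');cv2.imwrite('pics/s2.png',cv2.resize(p[60:260,150:500],None,fx=2,fy=2))"
```

```text
time_s: 16.62
units [ 2.000e-03 -3.340e-01 -3.291e+00] roll -0.03 | tcp [ 0.5401 -0.2099  0.2037] t 16.62 w 1.0 gf 0.0 F [-0.3  1.1 -0.3] tilt [-0.0004  0.0008]
```

View pics/s2.png

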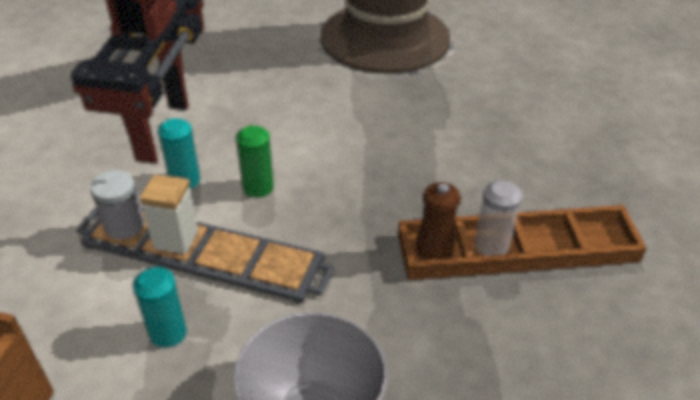

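The mill (440,220) and shaker (497,220) stand upright in the first two pockets on the robot's right (the picture's left). Next is the jar.

```bash
python3 -m handwheel '{"xyz":[[0,-0.2,0],[0,-0.13,0],[0,0,-0.3],[0,0,-0.5],[0,0,-0.6],[0,0,-0.6],[0,0,-0.5],[0,0,-0.4],[0,0,-0.3],[0,0,-0.1],[0,0,0],[0,0,0]],"roll":[0,0,0,0,0,0,0,0,0,0,0,0]}' |head -1
python3 -c "from h import *;to(.5402,-.2233,.072,-.08)"
python3 -m handwheel '{"xyz":[[0,0,0],[0,0,0],[0,0,0],[0,0,0],[0,0,0],[0,0,0],[0,0,0],[0,0,0],[0,0,0]],"roll":[0,0,0,0,0,0,0,0,0]}' -1 20
python3 -m handwheel '{"xyz":[[0,0,0.2],[0,0,0.4],[0,0,0.6],[0,0,0.6],[0,0,0.6],[0,0,0.5],[0,0,0.4],[0,0,0.2]],"roll":[0,0,0,0,0,0,0,0]}' | head -1
python3 -c "from h import *;to(.4828,.2378,.215,.215)"
```

```text
time_s: 17.67
units [ 0.009  0.045 -0.01 ] roll -0.01 | tcp [ 0.5398 -0.2251  0.0724] t 17.67 w 1.002 gf 0.0 F [ 0.8 -0.   0.7] tilt [ 0.0004 -0.0003]
time_s: 18.42
tcp_pos: [0.5399, -0.2248, 0.0722]
eef_rot: [0.0, 0.734, 0.679, 0.0]
contact_force: [0.9, 0.1, 1.6]
width: 0.505
gripper_force: 19.8
time_s: 19.08
units [-1.429 11.575  0.013] roll 2.94 | tcp [ 0.54   -0.2252  0.2145] t 19.08 w 0.505 gf 19.8 F [ 0.2 -1.4 -2.9] tilt [ 0.0023 -0.0005]
```

```bash
python3 -m handwheel '{"xyz":[[-0.03,0.3,0],[-0.08,0.5,0],[-0.08,0.7,0],[-0.08,0.7,0],[-0.08,0.7,0],[-0.08,0.7,0],[-0.08,0.7,0],[-0.08,0.7,0],[-0.08,0.7,0],[-0.08,0.7,0],[-0.08,0.7,0],[-0.08,0.7,0],[-0.08,0.7,0],[-0.08,0.7,0],[-0.08,0.7,0],[-0.08,0.7,0],[-0.08,0.5,0],[-0.08,0.3,0],[-0.04,0.13,0],[0,0,0]],"roll":[0.1,0.16,0.16,0.16,0.16,0.16,0.16,0.16,0.16,0.16,0.16,0.16,0.16,0.16,0.16,0.16,0.16,0.16,0.12,0]}' |head -1
python3 -c "from h import *;to(.4828,.2365,.0645,.215)"
```

```text
time_s: 20.75
units [ 0.028 -0.01  -3.676] roll -0.02 | tcp [0.4817 0.2369 0.2115] t 20.75 w 0.505 gf 19.8 F [ 0.6 -0.7 -2.3] tilt [-0.0009 -0.0006]
```

```bash
python3 -m handwheel '{"xyz":[[0.02,-0.01,-0.3],[0,0,-0.5],[0,0,-0.6],[0,0,-0.6],[0,0,-0.6],[0,0,-0.4],[0,0,-0.3],[0,0,-0.2],[0,0,-0.1],[0,0,-0.05],[0,0,0],[0,0,0]],"roll":[0,0,0,0,0,0,0,0,0,0,0,0]}' |head -1
python3 -c "from h import *;to(.4828,.2365,.0645,.215)"
```

```text
time_s: 21.75
units [-0.024  0.008 -0.057] roll 0.0 | tcp [0.4837 0.2362 0.0668] t 21.75 w 0.504 gf 19.8 F [ 0.4  0.2 -1.2] tilt [0.0011 0.0007]
```

```bash
python3 -m handwheel '{"xyz":[[-0.02,0.01,-0.04],[0,0,-0.02],[0,0,0],[0,0,0]],"roll":[0,0,0,0]}' |sed -n 1,4p
python3 -m handwheel '{"xyz":[[0,0,0],[0,0,0],[0,0,0],[0,0,0],[0,0,0],[0,0,0],[0,0,0]],"roll":[0,0,0,0,0,0,0]}' 1 20 | sed -n '1p;5p'
python3 -m handwheel '{"xyz":[[0,0,0.3],[0,0,0.6],[0,0,0.8],[0,0,0.8],[0,0,0.7],[0,0,0.3]],"roll":[0,0,0,0,0,0]}' |sed -n 1,4p
python3 -c "from h import *;to(.5221,-.2952,.21,-.21)"
```

```text
time_s: 22.08
tcp_pos: [0.4826, 0.2368, 0.0641]
eef_rot: [0.0, 0.627, 0.779, 0.0]
contact_force: [-1.7, 0.5, 3.7]
time_s: 22.67
width: 0.984
time_s: 23.17
tcp_pos: [0.4839, 0.2368, 0.2084]
eef_rot: [0.001, 0.627, 0.779, 0.003]
contact_force: [-0.2, -0.5, -0.9]
units [  0.954 -13.299   0.04 ] roll -4.24 | tcp [0.4839 0.2368 0.2084] t 23.17 w 1.002 gf 0.0 F [-0.2 -0.5 -0.9] tilt [0.0045 0.0031]
```

```bash
python3 -m handwheel '{"xyz":[[0.05,-0.4,0],[0.05,-0.7,0],[0.05,-0.8,0],[0.05,-0.8,0],[0.05,-0.8,0],[0.05,-0.8,0],[0.05,-0.8,0],[0.05,-0.8,0],[0.05,-0.8,0],[0.05,-0.8,0],[0.05,-0.8,0],[0.05,-0.8,0],[0.05,-0.8,0],[0.05,-0.8,0],[0.05,-0.8,0],[0.05,-0.8,0],[0.05,-0.6,0],[0.05,-0.3,0],[0.05,-0.1,0],[0.02,0,0]],"roll":[-0.16,-0.24,-0.24,-0.24,-0.24,-0.24,-0.24,-0.24,-0.24,-0.24,-0.24,-0.24,-0.24,-0.24,-0.24,-0.24,-0.24,-0.24,0,0]}' |head -1
python3 -c "from h import *;to(.5221,-.2952,.067,-.21)"
```

```text
time_s: 24.83
units [ 0.036  0.022 -3.403] roll 0.0 | tcp [ 0.5207 -0.2961  0.2031] t 24.83 w 0.999 gf 0.0 F [ 0.1  0.3 -0.4] tilt [-0.001   0.0002]
```

```bash
python3 -m handwheel '{"xyz":[[0.02,0.02,-0.3],[0,0,-0.5],[0,0,-0.6],[0,0,-0.6],[0,0,-0.5],[0,0,-0.4],[0,0,-0.3],[0,0,-0.2],[0,0,0],[0,0,0]],"roll":[0,0,0,0,0,0,0,0,0,0]}' |head -1
python3 -c "from h import *;to(.5221,-.2952,.067,-.21)"
python3 -m handwheel '{"xyz":[[0,0,0],[0,0,0],[0,0,0],[0,0,0],[0,0,0],[0,0,0],[0,0,0],[0,0,0],[0,0,0]],"roll":[0,0,0,0,0,0,0,0,0]}' -1 25
python3 -m handwheel '{"xyz":[[0,0,0.2],[0,0,0.4],[0,0,0.6],[0,0,0.6],[0,0,0.6],[0,0,0.5],[0,0,0.4],[0,0,0.2]],"roll":[0,0,0,0,0,0,0,0]}' | head -1
python3 -c "from h import *;to(.4675,.3081,.21,.215)"
```

```text
time_s: 25.67
units [-0.002 -0.024 -0.017] roll -0.02 | tcp [ 0.5222 -0.2943  0.0677] t 25.67 w 1.003 gf 0.0 F [ 0.  -0.2  0.6] tilt [-0.0001  0.0002]
time_s: 26.42
tcp_pos: [0.5224, -0.2949, 0.068]
eef_rot: [0.0, 0.777, 0.63, 0.0]
contact_force: [0.7, 0.2, 3.2]
width: 0.589
gripper_force: 25.0
time_s: 27.08
units [-1.3640e+00  1.5082e+01  5.0000e-03] roll 4.24 | tcp [ 0.5221 -0.2952  0.2098] t 27.08 w 0.591 gf 25.0 F [-1.  -0.8 -1.4] tilt [ 0.0016 -0.0006]
```

```bash
python3 -m handwheel '{"xyz":[[-0.03,0.3,0],[-0.07,0.6,0],[-0.07,0.85,0],[-0.07,0.85,0],[-0.07,0.85,0],[-0.07,0.85,0],[-0.07,0.85,0],[-0.07,0.85,0],[-0.07,0.85,0],[-0.07,0.85,0],[-0.07,0.85,0],[-0.07,0.85,0],[-0.07,0.85,0],[-0.07,0.85,0],[-0.07,0.85,0],[-0.07,0.85,0],[-0.07,0.85,0],[-0.07,0.7,0],[-0.07,0.45,0],[-0.07,0.25,0]],"roll":[0.1,0.2,0.22,0.22,0.22,0.22,0.22,0.22,0.22,0.22,0.22,0.22,0.22,0.22,0.22,0.22,0.22,0.22,0.22,0.2]}' |head -1
python3 -m handwheel '{"xyz":[[0,0,0],[0,0,0]],"roll":[0,0]}' |head -1
python3 -c "from h import *;to(.4675,.3081,.06,.215)"
```

```text
time_s: 28.75
time_s: 28.92
units [ 3.000e-03  5.600e-02 -3.677e+00] roll 0.01 | tcp [0.4674 0.3058 0.2071] t 28.92 w 0.583 gf 25.0 F [ 0.4 -1.  -3.2] tilt [-0.0008 -0.0016]
```

```bash
python3 -m handwheel '{"xyz":[[0,0.06,-0.3],[0,0,-0.5],[0,0,-0.6],[0,0,-0.6],[0,0,-0.6],[0,0,-0.4],[0,0,-0.3],[0,0,-0.2],[0,0,-0.1],[0,0,-0.05],[0,0,0],[0,0,0]],"roll":[0,0,0,0,0,0,0,0,0,0,0,0]}' |head -1
python3 -c "from h import *;to(.4675,.3081,.06,.215)"
```

```text
time_s: 29.92
units [-0.017 -0.044 -0.06 ] roll 0.0 | tcp [0.4682 0.3099 0.0624] t 29.92 w 0.584 gf 25.0 F [-0.3  0.7 -2.4] tilt [0.0011 0.0009]
```

```bash
python3 -m handwheel '{"xyz":[[-0.02,-0.04,-0.04],[0,0,-0.02],[0,0,0],[0,0,0]],"roll":[0,0,0,0]}' |sed -n 1,4p
python3 -m handwheel '{"xyz":[[0,0,0],[0,0,0],[0,0,0],[0,0,0],[0,0,0],[0,0,0],[0,0,0]],"roll":[0,0,0,0,0,0,0]}' 1 20 | sed -n '1p;5p'
python3 -m handwheel '{"xyz":[[0,0,0.3],[0,0,0.6],[0,0,0.8],[0,0,0.8],[0,0,0.8],[0,0,0.5],[0,0,0.3],[-0.5,0.5,0],[-0.5,0.5,0],[-0.5,0.5,0],[-0.5,0.5,0],[-0.3,0.3,0],[0,0,0],[0,0,0]],"roll":[0,0,0,0,0,0,0,0,0,0,0,0,0,0]}' |sed -n 1,4p
python3 - <<'E'
from h import *
from station import capture
p,d=capture('scene');a=cv2.resize(p[60:260,150:500],None,fx=2,fy=2)
cv2.imwrite('pics/s3.png',a)
p,d=capture('top');cv2.imwrite('pics/t3.png',p)
W=cloud('top',d);x,y,z=W[...,0],W[...,1],W[...,2]
for n,c in(("tin",(.4675,.3081)),("jar",(.4828,.2378)),("shaker",(.4982,.1674)),("mill",(.5135,.0971))):
    w=W[(np.hypot(x-c[0],y-c[1])<.04)&(z>.05)&(z<.14)]
    if len(w): t=np.percentile(w[:,2],95);k=w[w[:,2]>t-.012];print(n,t.round(4),rect(k[:,:2]))
E
```

```text
time_s: 30.25
tcp_pos: [0.4671, 0.3081, 0.0599]
eef_rot: [0.0, 0.627, 0.779, 0.0]
contact_force: [-0.2, -1.2, 5.0]
time_s: 30.83
width: 0.994
time_s: 32.0
tcp_pos: [0.3744, 0.4004, 0.224]
eef_rot: [0.0, 0.626, 0.78, 0.0]
contact_force: [0.2, -0.4, -0.0]
tin 0.0802 (array([465.7, 305.5]), array([50.7, 49.8]), 23.4)
jar 0.095 (array([481.4, 237. ]), array([44.1, 44.5]), 10.8)
shaker 0.1045 (array([497.9, 167.6]), array([43.4, 43.7]), 88.8)
mill 0.1117 (array([513.1,  96.5]), array([41.9, 42. ]), 44.4)
```

View pics/s3.png

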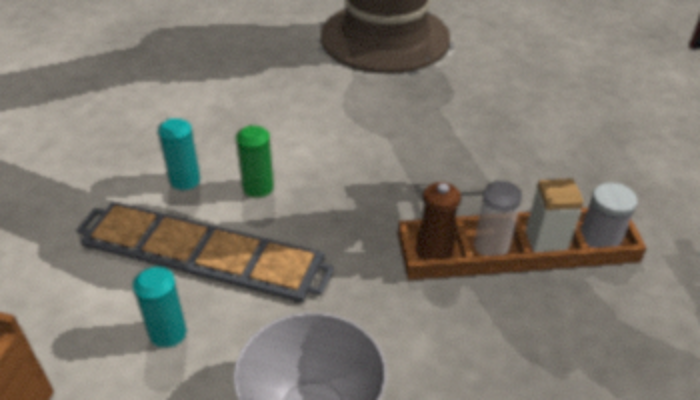

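View pics/t3.png

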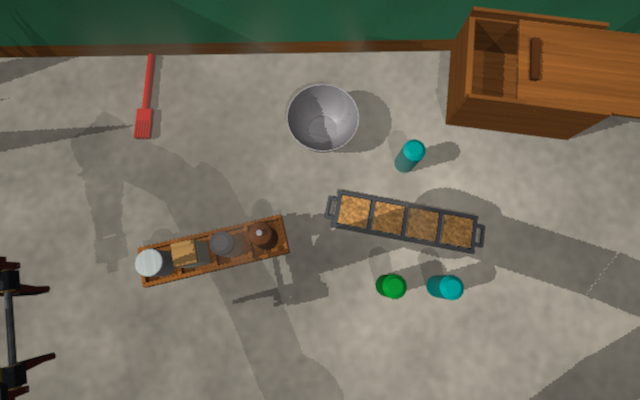

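In the top view, the caddy holds tin (149,262), jar (184,253), shaker (221,243) and mill (262,236) from left to right. The top heights fit standing on the pocket floors. The trivet is empty, and the bowl and look-alikes haven't moved.

```bash
python3 -c "
from station import workorder
print(workorder.close_job())"
```

```text
the job is handed in; nothing more can be done
None
```

All four containers stand upright in the caddy in reverse order (left to right: tin, jar, shaker, mill), the bowl and look-alikes were left untouched, and the job was handed in at about 32 s.

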